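Unlock and close the block mould

ROBOT

A 7-joint arm with a two-finger parallel gripper is mounted at the origin on the work surface. World frame = base frame: x ahead of the robot, y to its left, z up, the work surface at z = 0. Lengths are in m, angles in rad, forces in N, time in s.
With the tool pointing down it reaches from about 0.35 to 0.9 m from the base axis. Payload 8.1 kg.
Tool frame: the origin (TCP) lies on the centre line of the jaws, within the pads' length; the fingertips stand 19 mm ahead of it and the grasp point (between the pads) is the TCP; z points along the fingers, y is the line along which they close (so a half turn about z gives the same grasp; the last joint's range is limited). The gripper opens to 92 mm and grips with 3 to 60 N. Pads are 19 mm wide; open, the fingers measure 130 mm over their backs; the gripper's body (75 mm by 190 mm) begins 47 mm behind the grasp point.
Start: joints at [-1.435, 0.434, 0.025, 1.573, -0.012, 1.134, -0.075], TCP at [0.148, 0.607, 0.246] pointing down, gripper open.
Joint ranges: [-2.62, 2.62], [-0.44, 2.09], [-1.27, 1.32], [0.08, 2.57], [-1.32, 4.46], [0.12, 2], [-2.74, 2.74]. Speed limits (rad/s): [2.22, 2.22, 3.01, 3.01, 3.14, 3.14, 3.14].

INTERFACE

Orientations are given as a unit quaternion [w, x, y, z].
In Python, from cell import manip, cams gives the robot as it stands.
- The arm moves only by the tool step_arm, never from a script. Its argument "rows" is a list that holds one entry, the list of rows, each a list of 4 numbers: the shift along the tool's x, y, z each as a share of 0.75 m, from -1 to 1, then the turn about the tool's z as a share of pi/2 rad, from -1 to 1. A call has 1 to 8 rows; each row is the pose to reach, as a shift and turn from the pose commanded when the call began, along the tool's axes at that moment; what a row does not reach only later rows make up. A row lasts 1/12 s, in which the tool goes at most 41.7 mm and 7.16 degrees, less where a joint would pass 70% of its speed; a pose out of reach is approached as far as the arm can. A call with a number of a shift or a turn outside -1 to 1 is refused whole. A call with a gripper value outside its range is refused whole. "claw" is the gripper's target within -1 to 1 (shut at 1, half-way at 0, fully open at -1), set as the call begins (left out, the last holds). The fingers move at their own pace and stop on an object; "force" is the grip in N (left out, the last holds). Time passes only in rows, so rows that repeat a pose let the fingers close. It gives the time, the measured TCP pose, the force, the opening and the grip force at its end, in the units of the state.
- manip.sense(): the state, without advancing time (a new reading comes with each control period).
- cams.read_camera(name): name is "scene" or "top"; returns a dict with "image" (480x640x3 uint8, blue, green, red), "depth" (480x640 float32, m along the optical axis (not along the pixel's ray), 0 where there is no reading), "fx", "fy", "cx", "cy" (pixels), "k1" (the pictures are not rectified: a ray, as slopes to the right and down, at radius r is drawn at 1 + k1 r^2 times it, then the intrinsics apply), "cam_to_world" (4x4, takes a point from camera to world coordinates). Camera axes: x right, y down, z forward; pixel columns grow to the right and rows downward; lengths in m; the calibration is good to about 2 mm. A picture is of the moment at which its call begins.
- manip.finish_job(): hands the job in; it is judged then, once.
The state is a dict: "time_s": time; "q": joint angles; "joint_vel": joint speeds; "joint_torque": joint torques, N m; "ee_pos": TCP position; "orientation": TCP orientation; "ft_force": force on the tool from outside, world axes, zero at the start; "torque": the same for the moment, N m; "width": opening from 0.0 (shut) to 1.0 (fully open); "grip_force": force on a finger pad.
Only numpy, scipy, OpenCV 4.12 (cv2) and the standard library are available. Lean on these libraries where they do the work, as an engineer would, in place of code of your own. Each camera call takes 0.05 s, during which the arm holds its last target. There are 200 camera calls.

TASK

Close the graphite glass mould: turn the red-handled locking pin clockwise (seen from above) until its hidden lugs find their keyway, draw it straight up out of its bore, and park it upright in the notch of the blue stand, its brass flange lying flat on the plate behind the yellow lips. Once the pin is parked and let go, slide the loose mould half gently along its bed until it sits flush against the fixed half, without banging or squeezing the graphite, and leave all the other things on the bench where they are.

Things in the scene. Friction and masses are not known exactly. Their poses are not given: they have to be found in the camera images.
- bed: Fixed mould bed, an aluminium slab 150 (x) x 270 (y) x 40 (z) mm; origin at the centre of its underside. The loose half slides along its y between two dark rails (10 mm high, inner faces at x = +-58 mm). At its +y end stands the fixed graphite half: 110 wide (x), 70 thick (y = 50 to 120 mm), 62 mm high above the bed.
- bore (a point): Top of the pin's bore, between the halves. Under the flange lies a 18 mm thick plate with a hidden slot, 40 x 13 mm in a 16 mm bore, good to about 8 degrees for the pin's lug. The slot's direction is not measured: it lies 25 to 70 degrees clockwise, seen from above, of the lug's starting direction. Turn a little, pull up lightly, repeat until it gives.
- bed_face (a point): Centre of the fixed half's mating face, 30 mm above the bed top; axes as the bed's (the face looks along -y).
- half: Loose graphite half on the bed, 110 (x) x 70 (y) x 62 mm high, 0.5 to 1.05 kg; a half-octagon cavity 64 mm wide, open to the top and to the mating face, over a 16 mm floor. Origin at the bottom of the mating face, mid width; its body extends to its -y (back face at y = -70 mm); pushed near its top it tips. It closes by sliding 55 to 85 mm along the bed's +y.
- half_face (a point): Centre of the loose half's mating face, 30 mm above its underside; closed when it meets bed_face.
- pin: Locking pin, 140 mm long, 0.28 kg, upright in the bore. Origin at the underside centre of its brass flange (44 mm across, 8 thick), z up along the pin. Below: a 14 mm shank to z = -36 mm. Above: a 14 mm stem carrying the red handle. With the flange on the bed, the handle clears the tops of the mould halves by about 16 mm.
- handle (a point): Centre of the pin's flat red handle bar: 64 mm long (pin's x), 14 mm thick (y), 24 mm high, 92 mm above the flange's underside; axes as the pin's.
- lug (a point): Centre of the pin's cross lug, 26 mm below the flange's underside: 32 mm long (along the pin's x, like the handle bar), 8 mm wide, 8 mm high. It is caught under the bed's plate with 4 mm of lift play until it lies along the slot.
- stand: Fixed blue parking stand; origin on the table under the seat. Top plate 8 mm thick, top at z = 80, x = -45 to 40, y = +-46 mm. Notch 18 mm wide, open to the stand's -x, ending at x = 9 mm. Two yellow lips, 4 mm high, at x = -28.5 to -22.5 mm, either side of the notch; the flange must drop down behind them. Free space under the plate: 62 high, 76 mm wide.
- seat (a point): Where the pin's origin belongs when parked: on the plate's top at the notch's inner end; axes as the stand's.
- notch_mouth (a point): Open end of the notch at the plate's front edge, top of the plate. The shank enters here sideways along the stand's +x, the lug passing below the plate (its top is 22 mm under the flange) and the flange above the lips.
- tin: Bystander: dark steel tin of coloured rods, 72 mm across, 185 mm high; origin under its centre.
- jacks: Bystander: steel jacks (sprung tongs) lying flat, 190 mm long along x, 72 mm wide; origin at the middle.
- paddle: Bystander: wooden paddle lying flat, 235 mm long along x, 75 mm wide; origin where handle meets blade.
- tumbler: Bystander: green glass tumbler, 72 mm across, 95 mm high; origin under its centre.
- weight: Bystander: amber glass paperweight, 72 mm across, 55 mm high; origin under its centre.
- brush: Bystander: brush lying flat along its x; origin at its middle underside.
Not all that is in view belongs to the job. Leave any turquoise look-alike of the pin alone. What is shaped like the half but purple is not meant.

How it is judged:
By the outcome, as a careful person would: the job done as asked, in the order asked, and still so for the second after the job is handed in, with the robot touching nothing.
It also fails if it takes over 64 s, if anything falls off the work surface, if the arm or the gripper's body presses on something with over 40 N, if the wrist force passes 120 N, or if a joint passes its speed limit or range.

## Working session

There is one attempt and no reset: what is moved stays moved. The work goes in short steps, Python scripts to look and compute and a tool call to move; the robot and the scene stay as the last step left them, time stands still between calls to the robot, and variables do not carry over. Pictures are saved under pics/ and viewed, at most 10 in all, crops included, and the job is handed in when it is done.

Besides the shell and the picture viewer there is one more tool, called in YAML: its name, and indented under it one key for each argument. step_arm: Moves the arm, as the interface text tells. Shift numbers are shares of 0.75 m and turn numbers shares of pi/2 rad, none past 1 either way. Its arguments: {"type":"object","properties":{"rows":{"type":"array"},"claw":{"type":"number"},"force":{"type":"number"}},"required":["rows"]}

```bash
ls; mkdir -p pics; cat > h.py <<'E'
import numpy as np, cv2
from cell import manip, cams
def cap(n):
    c=cams.read_camera(n); np.savez(f'{n}.npz',**c); return c
def und(c,uv):
    uv=np.atleast_2d(uv).astype(float)
    K=np.array([[c['fx'],0,c['cx']],[0,c['fy'],c['cy']],[0,0,1]],float)
    # forward: d = s*(1+k1 r^2)
    return cv2.undistortPoints(uv[:,None],K,np.array([float(c['k1']),0,0,0]))[:,0]
def plane(c,uv,z):
    s=und(c,uv); T=c['cam_to_world']; d=np.c_[s,np.ones(len(s))]@T[:3,:3].T; o=T[:3,3]
    return o+d*((z-o[2])/d[:,2])[:,None]
def depth_pts(c):
    v,u=np.mgrid[:480,:640]; s=und(c,np.c_[u.ravel(),v.ravel()]); D=c['depth'].ravel()[:,None]
    T=c['cam_to_world']; return ((np.c_[s,np.ones(len(s))]*D)@T[:3,:3].T+T[:3,3]).reshape(480,640,3)
E
python3 - <<'E'
from h import *
for n in ('scene','top'):
    c=cap(n); cv2.imwrite(f'pics/{n}0.png',c['image']); print(n,c['fx'],c['k1'],c['cam_to_world'].round(3).tolist())
s=manip.sense(); print({k:np.round(v,3).tolist() for k,v in s.items()})
E
```

```text
pics
scene 518.9506026946772 -0.07708458891101681 [[-0.125, 0.615, -0.779, 1.48], [0.992, 0.061, -0.112, 0.108], [-0.021, -0.787, -0.617, 0.826], [0.0, 0.0, 0.0, 1.0]]
top 603.2002022497793 -0.18125051606652226 [[-0.007, -0.984, 0.177, 0.326], [-1.0, 0.007, -0.0, -0.028], [-0.001, -0.177, -0.984, 1.544], [0.0, 0.0, 0.0, 1.0]]
{'time_s': 0.1, 'q': [-1.435, 0.435, 0.025, 1.574, -0.012, 1.134, -0.075], 'joint_vel': [-0.001, -0.0, 0.001, -0.0, -0.001, -0.0, -0.0], 'joint_torque': [0.003, -66.913, 0.988, -31.515, -0.06, 0.037, 0.0], 'ee_pos': [0.148, 0.607, 0.245], 'orientation': [-0.0, 0.119, 0.993, -0.001], 'ft_force': [0.255, -0.299, -0.303], 'torque': [-0.003, 0.038, -0.007], 'grip_force': 0.0, 'width': 1.002}
```

View pics/top0.png

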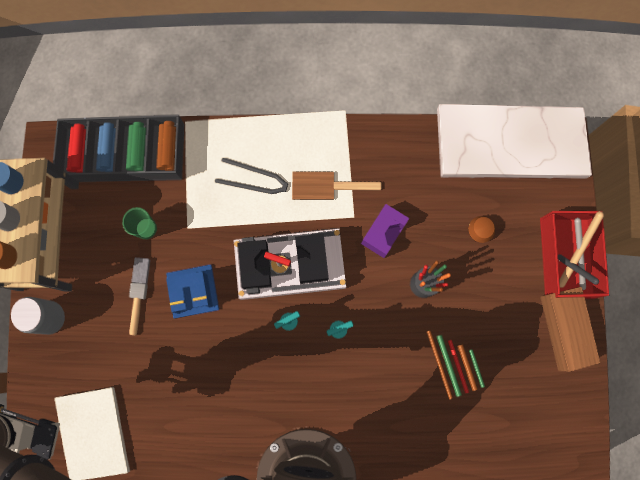

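View pics/scene0.png

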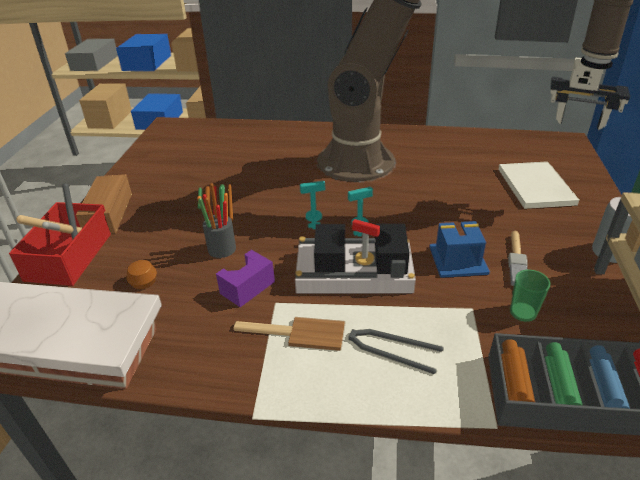

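The top view has world +x up and +y left. It shows the bed at about (290,264), the red handle at (277,259), and the stand at (191,290) with yellow lips toward the bottom. The turquoise decoys are at (288,320) and (340,328). I'll zoom in on both views.

```bash
python3 - <<'E'
from h import *
t=dict(np.load('top.npz'));s=dict(np.load('scene.npz'))
a=cv2.resize(t['image'][220:325,155:355],None,fx=4,fy=4,interpolation=cv2.INTER_CUBIC)[:,:800]
cv2.imwrite('pics/tz.png',a)
b=cv2.resize(s['image'][205:305,285:485],None,fx=4,fy=4,interpolation=cv2.INTER_CUBIC)
cv2.imwrite('pics/sz.png',b)
# red handle
for n,c in (('top',t),('scene',s)):
    hsv=cv2.cvtColor(c['image'],cv2.COLOR_BGR2HSV); P=depth_pts(c)
    m=((hsv[...,0]<6)|(hsv[...,0]>174))&(hsv[...,1]>170)&(hsv[...,2]>90)
    R=np.zeros_like(m); 
    if n=='top':R[235:285,250:310]=1
    else:R[210:245,340:395]=1
    m&=R; p=P[m]; print(n,m.sum(),'zmax',np.percentile(p[:,2],[5,50,95]).round(4))
    top=p[p[:,2]>np.percentile(p[:,2],90)-0.006]; mu=top.mean(0); w,v=np.linalg.eigh(np.cov(top[:,:2].T)); print(mu.round(4),np.degrees(np.arctan2(v[1,1],v[0,1])).round(1),np.sqrt(w*12).round(4))
    r=cv2.minAreaRect(top[:,:2].astype(np.float32)*1000);print(r)
E
```

```text
top 175 zmax [0.1327 0.1414 0.147 ]
[0.5322 0.0643 0.1545] -137.9 [0.0381 0.0874]
((447.686279296875, 14.837104797363281), (253.64303588867188, 46.930240631103516), 30.05232810974121)
scene 299 zmax [0.1206 0.135  0.1433]
[0.5565 0.066  0.1518] -177.0 [0.0574 0.4043]
((1000.9451904296875, 100.13809204101562), (956.776611328125, 57.94709777832031), 4.418086051940918)
```

View pics/tz.png

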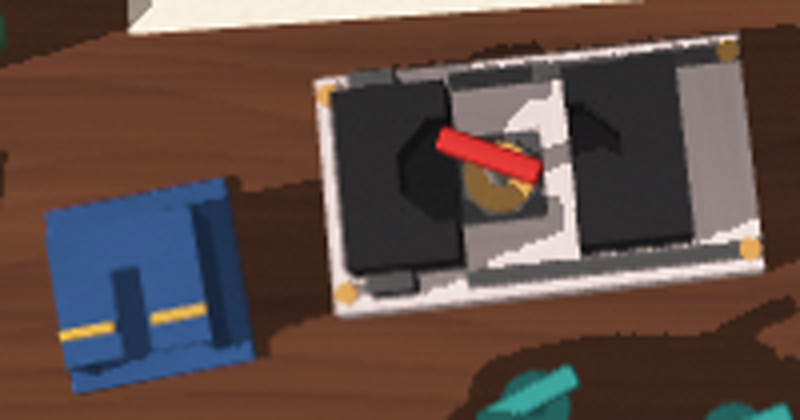

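View pics/sz.png

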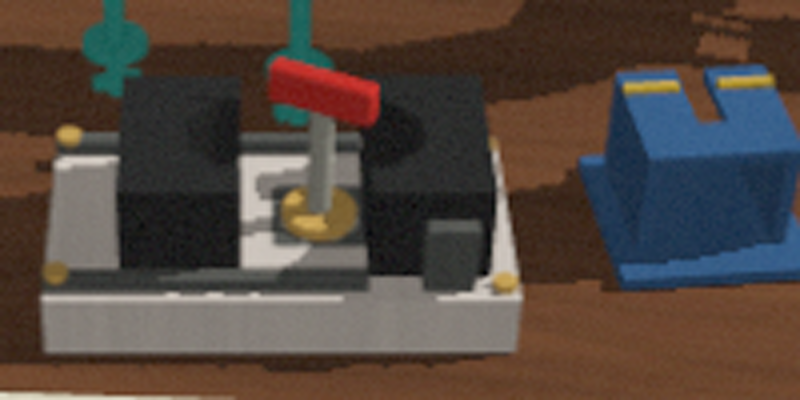

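The crops put the fixed half on the left (world +y), so the bed's +y is close to world +y. The pin stands between the halves. The stand's notch opens toward world -x, with yellow lips at crop (88,330) and (178,314).

```bash
python3 - <<'E'
from h import *
t=dict(np.load('top.npz'));s=dict(np.load('scene.npz'))
C=lambda l:np.array(l)/4+np.array([155,220])-.375
S=lambda l:np.array(l)/4+np.array([285,205])-.375
np.set_printoptions(precision=4,suppress=True)
b=plane(t,C([(316,80),(738,36),(764,270),(337,316)]),.04);print('bed corners top',b.tolist())
print([np.linalg.norm(b[i]-b[i-1]).round(4) for i in range(4)],b.mean(0))
b=plane(s,S([(42,297),(520,297),(498,148),(56,150)]),.04);print('scene bed',b.tolist(),[np.linalg.norm(b[i]-b[i-1]).round(4) for i in range(4)])
# halves tops
h=plane(t,C([(568,66),(678,56),(692,240),(582,250)]),.102);print('loose top',h.tolist())
f=plane(t,C([(332,93),(446,80),(464,262),(346,273)]),.102);print('fixed top',f.tolist())
h=plane(s,S([(120,190),(240,190),(240,78),(128,78)]),.102);print('loose top scene',h.tolist())
print('flange top',plane(t,C([(498,178)]),.048),'scene',plane(s,S([(318,212)]),.048))
def rect(c,m,z):
    cs=cv2.findContours(m.astype(np.uint8),cv2.RETR_EXTERNAL,cv2.CHAIN_APPROX_NONE)[0]
    k=max(cs,key=cv2.contourArea)[:,0]; p=plane(c,k,z)[:,:2]; r=cv2.minAreaRect((p*1000).astype(np.float32))
    return r,cv2.boxPoints(r).round(1).tolist()
for n,c,R in (('top',t,(235,285,250,310)),('scene',s,(210,245,340,395))):
    hsv=cv2.cvtColor(c['image'],cv2.COLOR_BGR2HSV)
    m=((hsv[...,0]<6)|(hsv[...,0]>174))&(hsv[...,1]>170)&(hsv[...,2]>90); M=np.zeros_like(m);M[R[0]:R[1],R[2]:R[3]]=1
    print(n,'handle',rect(c,m&M,.138))
# stand
for n,c,R in (('top',t,(260,330,160,225)),('scene',s,(215,245,425,490))):
    hsv=cv2.cvtColor(c['image'],cv2.COLOR_BGR2HSV)
    m=(abs(hsv[...,0].astype(int)-25)<7)&(hsv[...,1]>120)&(hsv[...,2]>110); M=np.zeros_like(m);M[R[0]:R[1],R[2]:R[3]]=1
    nn,l,st,ce=cv2.connectedComponentsWithStats((m&M).astype(np.uint8))
    for i in range(1,nn):
        if st[i,4]>4: print(n,'lip',st[i].tolist(),plane(c,ce[i],.084))
print('plate corners',plane(t,C([(47,213),(223,180),(0,0)]),.08).tolist(),'notch end',plane(t,C([(126,267)]),.08))
P=depth_pts(t)
for u,v in ((255,262),(310,255),(325,262),(170,285),(183,280),(200,280)):print(u,v,P[v,u])
E
```

```text
bed corners top [[0.5976699234031825, 0.18193192517454324, 0.040000000000000036], [0.6241762124273476, -0.08641025776516575, 0.040000000000000036], [0.4749684353389729, -0.10071618714961494, 0.040000000000000036], [0.4476398366361854, 0.1664556736542494, 0.040000000000000036]]
[np.float64(0.1508), np.float64(0.2696), np.float64(0.1499), np.float64(0.2686)] [0.5361 0.0403 0.04  ]
scene bed [[0.626324823514409, -0.08711934291952873, 0.04000000000000015], [0.5992417464542044, 0.18056421334679656, 0.040000000000000036], [0.4638794041546528, 0.16817401393621637, 0.039999999999999925], [0.49242723328495375, -0.10166017418427174, 0.040000000000000036]] [np.float64(0.1347), np.float64(0.2691), np.float64(0.1359), np.float64(0.2713)]
loose top [[0.5940331104708279, 0.019565407675605627, 0.10200000000000009], [0.599742734389702, -0.047346818958672404, 0.10200000000000009], [0.48725778764607375, -0.054739199955089045, 0.10200000000000009], [0.48167919542799087, 0.01132429488588265, 0.10200000000000009]]
fixed top [[0.5783679204849906, 0.16331883787933232, 0.10200000000000009], [0.58591261424714
[... 1003 characters left out ...]
00305175781], [541.0, 104.69999694824219]])
top lip [193, 296, 14, 5, 32] [[0.4456 0.2576 0.084 ]]
top lip [170, 301, 14, 4, 32] [[0.4348 0.3145 0.084 ]]
scene lip [465, 224, 14, 3, 30] [[0.4413 0.315  0.084 ]]
scene lip [441, 226, 14, 2, 28] [[0.4524 0.2566 0.084 ]]
plate corners [[0.5081381432935186, 0.3428589448932999, 0.08000000000000007], [0.5283084698805478, 0.23301640411437113, 0.08000000000000007], [0.6429818544518224, 0.37808533436389485, 0.08000000000000007]] notch end [[0.4746 0.2922 0.08  ]]
255 262 [0.5358 0.1237 0.0694]
310 255 [ 0.5465 -0.0128  0.1081]
325 262 [ 0.5296 -0.0488  0.105 ]
170 285 [0.4777 0.3319 0.0834]
183 280 [0.4899 0.2995 0.0842]
200 280 [0.4905 0.2583 0.0785]
```

```bash
cat >> h.py <<'E'
def go(x,y,z,yaw_y=None):
    """shares from the measured pose to the target; yaw_y = wanted yaw (deg) of tool y"""
    from scipy.spatial.transform import Rotation as R
    s=manip.sense(); o=s['orientation']; M=R.from_quat([o[1],o[2],o[3],o[0]]).as_matrix()
    d=M.T@(np.array([x,y,z])-s['ee_pos'])/.75
    yy=np.degrees(np.arctan2(M[1,1],M[0,1])); t=0 if yaw_y is None else ((yy-yaw_y+90)%180-90)/90
    print('t',round(s['time_s'],2),'pos',np.round(s['ee_pos'],4),'yaw_y',yy.round(2),'tilt',np.degrees(np.arccos(-M[2,2])).round(2),'q',np.round(s['q'],2),'F',np.round(s['ft_force'],1),'T',np.round(s['torque'],2),'w',round(float(s['width'])*92,1),'g',round(float(s['grip_force']),1))
    print('shares',d.round(4),'turn',round(t,4),'rows',(np.linalg.norm(d)*.75/.0417).round(1))
E
```

step_arm:
  rows:
    - [[-0.335, -0.29, 0, 0.45], [-0.335, -0.29, 0, 0.45], [-0.335, -0.29, 0, 0.45], [-0.335, -0.29, 0, 0.45], [-0.335, -0.29, 0, 0.45], [-0.335, -0.29, 0, 0.45], [-0.335, -0.29, 0, 0.45], [-0.335, -0.29, 0, 0.45]]
  claw: -1

```text
time_s: 0.77
ee_pos: [0.3412, 0.3344, 0.2456]
orientation: [-0.0, 0.456, 0.89, -0.0]
ft_force: [0.0, 0.3, -0.2]
width: 0.998
grip_force: 0.0
```

```bash
python3 -c "
from h import *
go(.534,.065,.2,-20.1)"
```

```text
t 0.77 pos [0.3412 0.3344 0.2456] yaw_y 35.78 tilt 0.01 q [-1.12  0.19  0.28  1.94 -0.06  1.02 -0.19] F [ 0.   0.3 -0.2] T [-0.05 -0.06 -0.  ] w 91.8 g 0.0
shares [-0.4417 -0.0014  0.0609] turn 0.6209 rows 8.0
```

step_arm:
  rows:
    - [[-0.442, -0.0015, 0.06, 0.62], [-0.442, -0.0015, 0.06, 0.62], [-0.442, -0.0015, 0.06, 0.62], [-0.442, -0.0015, 0.06, 0.62], [-0.442, -0.0015, 0.06, 0.62], [-0.442, -0.0015, 0.06, 0.62], [-0.442, -0.0015, 0.06, 0.62], [-0.442, -0.0015, 0.06, 0.62]]

```text
time_s: 1.43
ee_pos: [0.5336, 0.0663, 0.2006]
orientation: [-0.0, 0.821, 0.571, 0.0]
ft_force: [0.4, 1.5, 0.6]
width: 0.996
grip_force: 0.0
```

step_arm:
  rows:
    - [[0, 0, 0, 0], [0, 0, 0, 0]]

```text
time_s: 1.6
ee_pos: [0.5335, 0.0651, 0.2003]
orientation: [0.001, 0.821, 0.572, -0.001]
ft_force: [-0.8, 0.8, 0.8]
width: 0.996
grip_force: 0.0
```

```bash
python3 - <<'E'
from h import *
go(.534,.065,.136,-20.1)
c=cap('top'); s=cap('scene')
cv2.imwrite('pics/app.png',np.hstack([cv2.resize(c['image'][210:330,230:350],(400,400)),cv2.resize(s['image'][170:290,310:430],(400,400))]))
E
```

```text
t 1.6 pos [0.5335 0.0651 0.2003] yaw_y -20.29 tilt 0.11 q [-0.67  0.37  0.6   1.88 -0.25  0.97 -0.31] F [-0.8  0.8  0.8] T [-0.04  0.1  -0.02] w 91.7 g 0.0
shares [0.0003 0.0007 0.0858] turn -0.0021 rows 1.5
```

View pics/app.png

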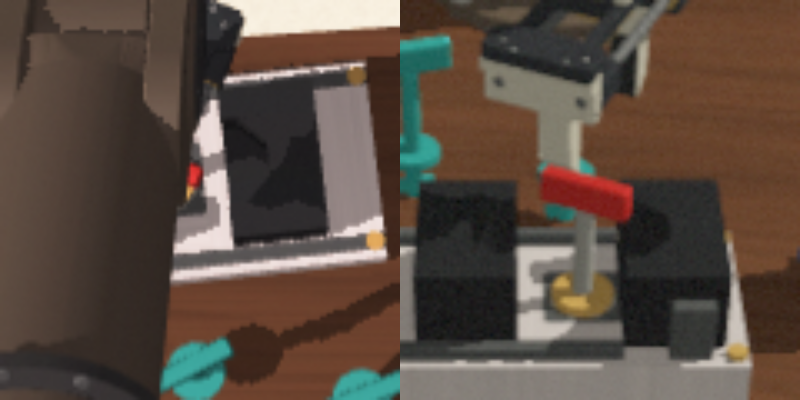

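The gripper is centred over the handle (scene crop, red bar at 585,195, far finger behind it). I'll descend and grip.

step_arm:
  rows:
    - [[0, 0, 0.043, 0], [0, 0, 0.07, 0], [0, 0, 0.085, 0], [0, 0, 0.085, 0]]

```text
time_s: 2.03
ee_pos: [0.5308, 0.0694, 0.1352]
orientation: [-0.001, 0.818, 0.575, -0.002]
ft_force: [-0.8, 0.5, 0.3]
width: 0.997
grip_force: 0.0
```

step_arm:
  rows:
    - [[0, 0, 0, 0], [0, 0, 0, 0], [0, 0, 0, 0], [0, 0, 0, 0], [0, 0, 0, 0], [0, 0, 0, 0], [0, 0, 0, 0], [0, 0, 0, 0]]
  claw: 1
  force: 20

```text
time_s: 2.7
ee_pos: [0.5329, 0.068, 0.1373]
orientation: [0.0, 0.819, 0.574, 0.0]
ft_force: [0.5, 1.0, 0.1]
width: 0.466
grip_force: 0.0
```

```bash
python3 -c "
from h import *
go(.534,.065,.136,-20.1)"
```

```text
t 2.7 pos [0.5329 0.068  0.1373] yaw_y -19.99 tilt 0.01 q [-0.63  0.45  0.56  1.95 -0.32  0.83 -0.25] F [0.5 1.  0.1] T [-0.11  0.1   0.01] w 42.9 g 0.0
shares [-0.0032  0.0027  0.0017] turn 0.0012 rows 0.1
```

step_arm:
  rows:
    - [[-0.003, 0.002, 0, 0], [-0.003, 0.002, 0, 0], [-0.003, 0.002, 0, 0], [-0.003, 0.002, 0, 0], [-0.003, 0.002, 0, 0], [-0.003, 0.002, 0, 0], [-0.003, 0.002, 0, 0], [-0.003, 0.002, 0, 0]]

```text
time_s: 3.37
ee_pos: [0.5333, 0.0653, 0.137]
orientation: [-0.0, 0.819, 0.574, -0.0]
ft_force: [-0.0, -1.0, -3.2]
width: 0.148
grip_force: 20.0
```

```bash
python3 -c "
from h import *
go(.534,.065,.136,-20.1)"
```

```text
t 3.37 pos [0.5333 0.0653 0.137 ] yaw_y -19.99 tilt 0.03 q [-0.63  0.45  0.56  1.95 -0.32  0.83 -0.25] F [-0.  -1.  -3.2] T [-0.26 -0.04 -0.01] w 13.6 g 20.0
shares [-0.0001  0.001   0.0013] turn 0.0013 rows 0.0
```

Gripped, with 13.6 mm between the jaws. I'll turn 28° clockwise and try a light pull.

step_arm:
  rows:
    - [[0, 0, 0, 0.07], [0, 0, 0, 0.14], [0, 0, 0, 0.21], [0, 0, 0, 0.28], [0, 0, 0, 0.32], [0, 0, 0, 0.32], [0, 0, 0, 0.32]]
  force: 30

```text
time_s: 3.95
ee_pos: [0.5332, 0.0652, 0.137]
orientation: [0.0, 0.936, 0.353, -0.0]
ft_force: [-0.6, -2.2, -2.4]
width: 0.154
grip_force: 30.0
```

step_arm:
  rows:
    - [[0, 0, -0.003, 0], [0, 0, -0.006, 0], [0, 0, -0.01, 0], [0, 0, -0.01, 0], [0, 0, -0.01, 0]]

```text
time_s: 4.37
ee_pos: [0.5314, 0.0652, 0.1425]
orientation: [0.0, 0.936, 0.353, -0.002]
ft_force: [2.2, -1.8, -28.1]
width: 0.15
grip_force: 29.9
```

```bash
python3 -c "
from h import *
go(.534,.065,.136,-20.1)"
```

```text
t 4.37 pos [0.5314 0.0652 0.1425] yaw_y -48.71 tilt 0.26 q [-0.73  0.47  0.7   1.95 -0.4   0.86 -0.66] F [  2.2  -1.8 -28.1] T [-0.84 -0.67  0.08] w 13.8 g 29.9
shares [0.0025 0.0024 0.0086] turn -0.3179 rows 0.2
```

step_arm:
  rows:
    - [[0, 0, 0.007, 0], [0, 0, 0.007, 0.06], [0, 0, 0.007, 0.12], [0, 0, 0.007, 0.12], [0, 0, 0.003, 0.12], [0, 0, 0, 0.12], [0, 0, 0, 0.12], [0, 0, 0, 0.12]]

```text
time_s: 5.03
ee_pos: [0.5323, 0.0654, 0.1431]
orientation: [0.0, 0.964, 0.264, -0.001]
ft_force: [3.2, -2.0, -27.2]
width: 0.153
grip_force: 29.8
```

```bash
python3 -c "
from h import *
go(.534,.065,.136,-20.1)"
```

```text
t 5.03 pos [0.5323 0.0654 0.1431] yaw_y -59.37 tilt 0.15 q [-0.76  0.49  0.76  1.95 -0.43  0.87 -0.81] F [  3.2  -2.  -27.2] T [-0.95 -0.89 -0.06] w 14.0 g 29.8
shares [0.0017 0.0016 0.0095] turn -0.4363 rows 0.2
```

step_arm:
  rows:
    - [[0, 0, 0.007, 0], [0, 0, 0.007, 0.06], [0, 0, 0.007, 0.12], [0, 0, 0.007, 0.12], [0, 0, 0.003, 0.12], [0, 0, 0, 0.12], [0, 0, 0, 0.12], [0, 0, 0, 0.12]]

```text
time_s: 5.7
ee_pos: [0.5329, 0.0655, 0.1438]
orientation: [0.0, 0.985, 0.172, -0.001]
ft_force: [3.4, -1.9, -24.7]
width: 0.149
grip_force: 29.9
```

```bash
python3 -c "
from h import *
go(.534,.065,.136,-20.1)"
```

```text
t 5.7 pos [0.5329 0.0655 0.1438] yaw_y -70.2 tilt 0.07 q [-0.8   0.5   0.81  1.95 -0.47  0.88 -0.97] F [  3.4  -1.9 -24.7] T [-0.95 -0.84 -0.08] w 13.7 g 29.9
shares [0.0011 0.0011 0.0103] turn -0.5567 rows 0.2
```

step_arm:
  rows:
    - [[0, 0, 0.007, 0], [0, 0, 0.007, 0.06], [0, 0, 0.007, 0.12], [0, 0, 0.007, 0.12], [0, 0, 0.003, 0.12], [0, 0, 0, 0.12], [0, 0, 0, 0.12], [0, 0, 0, 0.12]]

```text
time_s: 6.37
ee_pos: [0.534, 0.0654, 0.1452]
orientation: [-0.0, 0.997, 0.078, 0.001]
ft_force: [-0.5, -2.4, -1.7]
width: 0.155
grip_force: 29.9
```

```bash
python3 -c "
from h import *
go(.534,.065,.136,-20.1)
s=cap('scene')
cv2.imwrite('pics/pull.png',cv2.resize(s['image'][170:290,310:430],(600,600),interpolation=cv2.INTER_CUBIC))"
```

```text
t 6.37 pos [0.534  0.0654 0.1452] yaw_y -81.09 tilt 0.08 q [-0.83  0.52  0.87  1.95 -0.51  0.9  -1.12] F [-0.5 -2.4 -1.7] T [-0.9   0.14  0.04] w 14.2 g 29.9
shares [-0.0001  0.0005  0.0123] turn -0.6777 rows 0.2
```

View pics/pull.png

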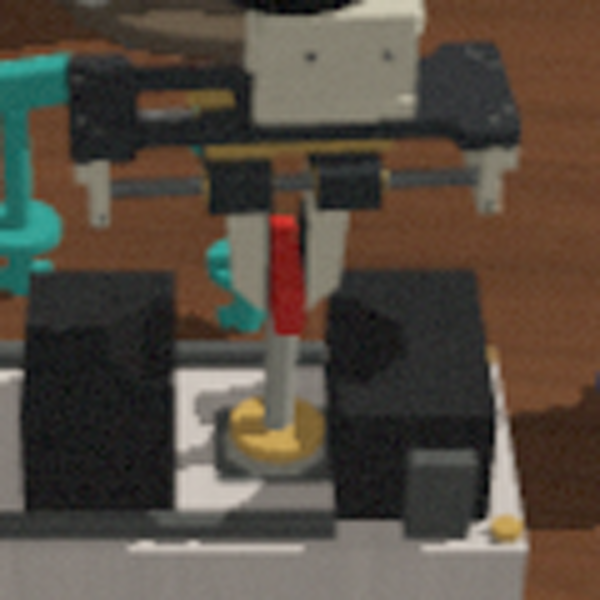

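The handle turned 61° with the tool (crop, bar at 285,275) and the pull force has dropped to about 2 N, so the lug is free. I'll draw it straight up.

step_arm:
  rows:
    - [[0, 0, -0.006, 0], [0, 0, -0.014, 0], [0, 0, -0.024, 0], [0, 0, -0.034, 0], [0, 0, -0.044, 0], [0, 0, -0.054, 0], [0, 0, -0.054, 0], [0, 0, -0.054, 0]]

```text
time_s: 7.08
ee_pos: [0.5338, 0.0659, 0.1857]
orientation: [-0.0, 0.997, 0.077, 0.001]
ft_force: [-0.3, -0.4, -2.9]
width: 0.152
grip_force: 29.9
```

```bash
python3 -c "
from h import *
go(.534,.065,.24,-81)"
```

```text
t 7.08 pos [0.5338 0.0659 0.1857] yaw_y -81.15 tilt 0.08 q [-0.87  0.47  0.92  1.91 -0.45  0.98 -1.17] F [-0.3 -0.4 -2.9] T [-0.03  0.18  0.  ] w 14.0 g 29.9
shares [ 0.0001  0.0012 -0.0724] turn -0.0017 rows 1.3
```

The pin is free and weighs in at about 2.9 N. I'll raise it clear of the fixed half, then go to a point in front of the notch.

step_arm:
  rows:
    - [[0, 0, -0.03, 0], [0, 0, -0.06, 0], [0, 0, -0.09, 0], [0, 0, -0.11, 0], [0, 0, -0.11, 0], [0, 0, -0.11, 0]]

```text
time_s: 7.58
ee_pos: [0.5336, 0.0657, 0.2675]
orientation: [-0.0, 0.997, 0.077, 0.0]
ft_force: [0.4, -0.0, -3.1]
width: 0.149
grip_force: 30.0
```

```bash
python3 -c "
from h import *
go(.369,.272,.266,-79.3)"
```

```text
t 7.58 pos [0.5336 0.0657 0.2675] yaw_y -81.15 tilt 0.06 q [-0.94  0.38  0.99  1.81 -0.35  1.14 -1.25] F [ 0.4 -0.  -3.1] T [-0.    0.2  -0.03] w 13.7 g 30.0
shares [-0.1745 -0.3055  0.002 ] turn -0.0206 rows 6.3
```

step_arm:
  rows:
    - [[-0.022, -0.038, 0, 0], [-0.044, -0.076, 0, -0.02], [-0.066, -0.115, 0, -0.02], [-0.088, -0.153, 0, -0.02], [-0.11, -0.192, 0, -0.02], [-0.132, -0.23, 0, -0.02], [-0.154, -0.268, 0, -0.02], [-0.1745, -0.3055, 0, -0.02]]

```text
time_s: 8.25
ee_pos: [0.3667, 0.2725, 0.2662]
orientation: [0.001, 0.996, 0.093, -0.001]
ft_force: [1.1, 0.8, -2.2]
width: 0.15
grip_force: 30.0
```

step_arm:
  rows:
    - [[0, 0, 0.03, 0], [0, 0, 0.06, 0], [0, 0, 0.08, 0], [0, 0, 0.08, 0], [0, 0, 0.08, 0], [0, 0, 0.08, 0]]

```text
time_s: 8.75
ee_pos: [0.3693, 0.2714, 0.2078]
orientation: [0.0, 0.996, 0.092, 0.0]
ft_force: [-0.3, -0.5, -2.7]
width: 0.149
grip_force: 30.0
```

```bash
python3 - <<'E'
from h import *
go(.369,.272,.187,-79.3)
s=cap('scene');t=cap('top')
# pin ends / flange in scene
x0,y0=400,150
cv2.imwrite('pics/pre.png',cv2.resize(s['image'][150:290,400:540],(800,600) and (600,600),interpolation=cv2.INTER_CUBIC))
for n,c,R in (('top',t,(260,330,160,225)),('scene',s,(215,245,425,490))):
    hsv=cv2.cvtColor(c['image'],cv2.COLOR_BGR2HSV)
    m=(abs(hsv[...,0].astype(int)-25)<7)&(hsv[...,1]>120)&(hsv[...,2]>110); M=np.zeros_like(m);M[R[0]:R[1],R[2]:R[3]]=1
    nn,l,st,ce=cv2.connectedComponentsWithStats((m&M).astype(np.uint8))
    for i in range(1,nn):
        if st[i,4]>4: print(n,'yellow',st[i].tolist(),plane(c,ce[i],.084).round(4))
E
```

```text
t 8.75 pos [0.3693 0.2714 0.2078] yaw_y -79.44 tilt 0.03 q [-1.53  0.28  0.97  2.06 -0.28  0.94 -1.79] F [-0.3 -0.5 -2.7] T [-0.03  0.11  0.01] w 13.7 g 30.0
shares [-0.0003 -0.0008  0.0278] turn -0.0015 rows 0.5
top yellow [193, 296, 14, 5, 30] [[0.4453 0.2579 0.084 ]]
top yellow [170, 301, 14, 4, 32] [[0.4348 0.3145 0.084 ]]
scene yellow [465, 223, 14, 4, 29] [[0.4411 0.3148 0.084 ]]
scene yellow [441, 226, 14, 2, 28] [[0.4524 0.2566 0.084 ]]
```

View pics/pre.png

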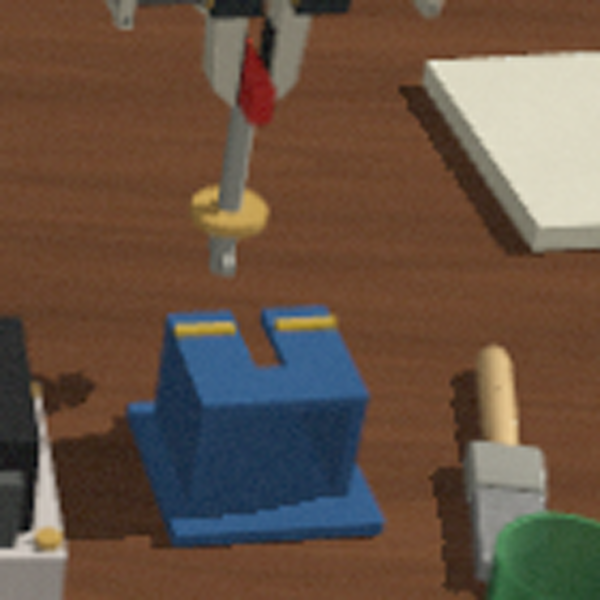

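The pin hangs below the gripper with its flange at crop (230,212) and tip at (222,268). The stand's notch ends at (268,365). I'll check the pin's tilt and flange height from these points.

```bash
python3 - <<'E'
from h import *
s=dict(np.load('scene.npz'));t=dict(np.load('top.npz'))
S=lambda l:np.array(l)*140/600+np.array([400,150])-.4
for name,uv in (('flange top rim-centre',(231,207)),('flange mid',(231,213)),('tip',(223,268)),('handle top near',(262,75)),('handle low near',(260,122))):
    for z in (.075,.1,.112,.12,.2): print(name,z,plane(s,S([uv]),z)[0,:2].round(4),end=' | ')
    print()
# depth at flange
P=depth_pts(s); 
u,v=S([(231,212)])[0].round().astype(int); print(P[v-1:v+3,u-3:u+4].reshape(-1,3).round(3).tolist())
hsv=cv2.cvtColor(s['image'],cv2.COLOR_BGR2HSV)
m=(abs(hsv[...,0].astype(int)-22)<8)&(hsv[...,1]>110)&(hsv[...,2]>90); M=np.zeros_like(m);M[185:212,440:470]=1
ys,xs=np.nonzero(m&M);print(xs.min(),xs.max(),ys.min(),ys.max(),xs.mean(),ys.mean())
print('top visible flange?'); 
E
```

```text
flange top rim-centre 0.075 [0.3104 0.2815] | flange top rim-centre 0.1 [0.3494 0.2758] | flange top rim-centre 0.112 [0.3681 0.273 ] | flange top rim-centre 0.12 [0.3805 0.2711] | flange top rim-centre 0.2 [0.5051 0.2527] | 
flange mid 0.075 [0.3172 0.2811] | flange mid 0.1 [0.3559 0.2753] | flange mid 0.112 [0.3745 0.2725] | flange mid 0.12 [0.3869 0.2707] | flange mid 0.2 [0.5108 0.2523] | 
tip 0.075 [0.3771 0.2724] | tip 0.1 [0.4138 0.2669] | tip 0.112 [0.4314 0.2643] | tip 0.12 [0.4432 0.2625] | tip 0.2 [0.5607 0.245 ] | 
handle top near 0.075 [0.1453 0.3134] | handle top near 0.1 [0.1897 0.3065] | handle top near 0.112 [0.2111 0.3033] | handle top near 0.12 [0.2253 0.3011] | handle top near 0.2 [0.3675 0.2792] | 
handle low near 0.075 [0.207  0.3072] | handle low near 0.1 [0.2494 0.3006] | handle low near 0.112 [0.2697 0.2974] | handle low near 0.12 [0.2833 0.2953] | handle low near 0.2 [0.4189 0.274 ] | 
[[0.377, 0.266, 0.117], [0.381, 0.268, 0.12], [0.382, 0.27, 0.12], [0.379, 0.273, 0.119], [0.38, 0.275, 0.119], [0.372, 0.278, 0.115], [0.372, 0.281, 0.115], [0.378, 0.266, 0.115], [0.376, 0.269, 0.113], [0.375, 0.271, 0.113], [0.383, 0.272, 0.118], [0.383, 0.275, 0.119], [0.377, 0.278, 0.115], [0.375, 0.281, 0.114], [0.387, 0.265, 0.118], [0.385, 0.268, 0.116], [0.38, 0.271, 0.113], [0.382, 0.273, 0.115], [0.378, 0.276, 0.113], [0.381, 0.278, 0.115], [0.378, 0.281, 0.113], [0.391, 0.265, 0.117], [0.387, 0.268, 0.115], [0.386, 0.27, 0.114], [0.387, 0.273, 0.115], [0.387, 0.275, 0.115], [0.387, 0.277, 0.115], [0.383, 0.28, 0.113]]
444 462 193 205 452.89171974522293 199.54140127388536
top visible flange?
```

step_arm:
  rows:
    - [[0, 0, 0.02, 0], [0, 0, 0.0265, 0], [0, 0, 0.0265, 0], [0, 0, 0.0265, 0], [0, 0, 0.0265, 0]]

```text
time_s: 9.27
ee_pos: [0.3694, 0.2718, 0.1883]
orientation: [-0.0, 0.996, 0.092, 0.0]
ft_force: [-0.1, -0.2, -2.5]
width: 0.152
grip_force: 30.0
```

```bash
python3 - <<'E'
from h import *
go(.4384,.2848,.188,-79.3)
E
```

```text
t 9.27 pos [0.3694 0.2718 0.1883] yaw_y -79.4 tilt 0.04 q [-1.5   0.31  0.95  2.09 -0.32  0.89 -1.75] F [-0.1 -0.2 -2.5] T [-0.07  0.19  0.01] w 14.0 g 30.0
shares [ 0.0936 -0.0001  0.0005] turn -0.0011 rows 1.7
```

step_arm:
  rows:
    - [[0.015, 0, 0, 0], [0.03, 0, 0, 0], [0.045, 0, 0, 0], [0.06, 0, 0, 0], [0.075, 0, 0, 0], [0.085, 0, 0, 0], [0.0935, 0, 0, 0], [0.0935, 0, 0, 0]]

```text
time_s: 9.93
ee_pos: [0.4392, 0.2848, 0.1881]
orientation: [-0.0, 0.996, 0.092, 0.001]
ft_force: [-0.3, -0.5, -2.2]
width: 0.148
grip_force: 30.0
```

```bash
python3 - <<'E'
from h import *
go(.4675,.2904,.188,-79.3)
s=cap('scene')
cv2.imwrite('pics/in.png',cv2.resize(s['image'][170:270,420:520],(600,600),interpolation=cv2.INTER_CUBIC))
E
```

```text
t 9.93 pos [0.4392 0.2848 0.1881] yaw_y -79.41 tilt 0.08 q [-1.33  0.43  0.89  1.94 -0.41  0.96 -1.63] F [-0.3 -0.5 -2.2] T [-0.    0.22  0.03] w 13.6 g 30.0
shares [ 0.0384 -0.0004  0.0002] turn -0.0013 rows 0.7
```

View pics/in.png

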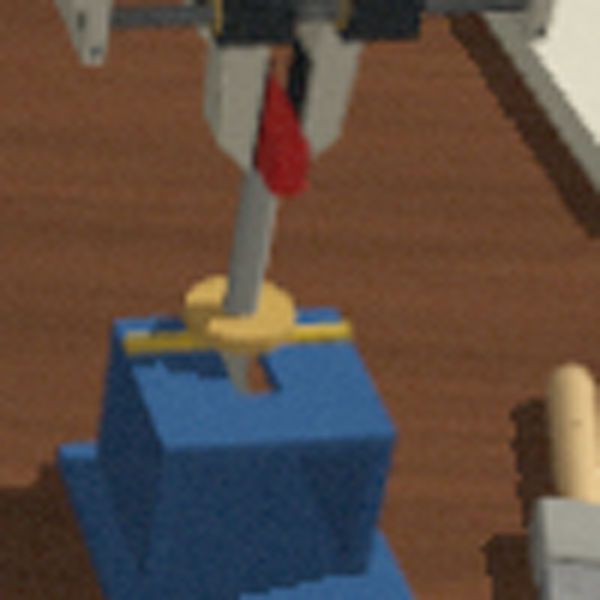

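The shank is in the notch (crop 240,370), the flange is above the lips, and nothing is touching. I'll move on in.

step_arm:
  rows:
    - [[0.008, 0, 0, 0], [0.016, 0, 0, 0], [0.024, 0, 0, 0], [0.03, 0, 0, 0], [0.034, 0, 0, 0], [0.038, 0, 0, 0], [0.038, 0, 0, 0], [0.038, 0, 0, 0]]

```text
time_s: 10.65
ee_pos: [0.4661, 0.2898, 0.1877]
orientation: [0.0, 0.996, 0.092, -0.0]
ft_force: [0.8, 0.4, -3.3]
width: 0.153
grip_force: 30.0
```

step_arm:
  rows:
    - [[0.002, 0, 0, 0], [0.003, 0, 0, 0], [0.003, 0, 0, 0], [0.003, 0, 0, 0]]

```text
time_s: 10.98
ee_pos: [0.4681, 0.2903, 0.1878]
orientation: [-0.0, 0.996, 0.092, -0.0]
ft_force: [-1.1, -0.3, -2.2]
width: 0.152
grip_force: 30.0
```

```bash
python3 - <<'E'
from h import *
go(.4675,.2904,.179,-79.3)
E
```

```text
t 10.98 pos [0.4681 0.2903 0.1878] yaw_y -79.39 tilt 0.01 q [-1.27  0.47  0.87  1.88 -0.43  0.99 -1.59] F [-1.1 -0.3 -2.2] T [-0.1   0.29  0.03] w 14.0 g 30.0
shares [-0.0007 -0.0002  0.0117] turn -0.0009 rows 0.2
```

Push in further in small steps until it touches.

step_arm:
  rows:
    - [[0.002, 0, 0, 0], [0.002, 0, 0, 0], [0.002, 0, 0, 0]]

```text
time_s: 11.23
ee_pos: [0.4692, 0.2905, 0.1876]
orientation: [0.0, 0.996, 0.093, -0.001]
ft_force: [-3.0, -0.6, -1.9]
width: 0.149
grip_force: 30.0
```

step_arm:
  rows:
    - [[0.002, 0, 0, 0], [0.002, 0, 0, 0], [0.002, 0, 0, 0]]

```text
time_s: 11.48
ee_pos: [0.4709, 0.2909, 0.1876]
orientation: [0.0, 0.996, 0.093, -0.0]
ft_force: [-3.3, -0.6, -1.8]
width: 0.151
grip_force: 30.0
```

step_arm:
  rows:
    - [[0.002, 0, 0, 0], [0.002, 0, 0, 0], [0.002, 0, 0, 0]]

```text
time_s: 11.73
ee_pos: [0.4727, 0.2912, 0.1877]
orientation: [0.0, 0.996, 0.092, -0.0]
ft_force: [-3.3, -0.7, -2.9]
width: 0.15
grip_force: 30.0
```

Contact is at about x=0.469, and the pin then pivoted a little in the jaws. I'll back off 1 mm and lower until the flange rests.

step_arm:
  rows:
    - [[-0.0015, 0, 0, 0], [-0.0015, 0, 0.003, 0], [-0.0015, 0, 0.006, 0], [-0.0015, 0, 0.009, 0], [-0.0015, 0, 0.01, 0], [-0.0015, 0, 0.01, 0], [-0.0015, 0, 0.01, 0]]

```text
time_s: 12.32
ee_pos: [0.472, 0.291, 0.1806]
orientation: [-0.0, 0.996, 0.092, 0.0]
ft_force: [-1.9, -0.8, 4.4]
width: 0.148
grip_force: 30.0
```

step_arm:
  rows:
    - [[0, 0, 0.002, 0], [0, 0, 0.003, 0], [0, 0, 0.003, 0]]

```text
time_s: 12.57
ee_pos: [0.4733, 0.2913, 0.1804]
orientation: [-0.001, 0.996, 0.092, 0.002]
ft_force: [-7.2, -2.7, 24.9]
width: 0.149
grip_force: 30.0
```

```bash
python3 - <<'E'
from h import *
go(.4675,.2904,.179,-79.3)
E
```

```text
t 12.57 pos [0.4733 0.2913 0.1804] yaw_y -79.41 tilt 0.23 q [-1.25  0.49  0.86  1.88 -0.45  0.98 -1.58] F [-7.2 -2.7 24.9] T [-0.7   1.76 -0.02] w 13.7 g 30.0
shares [-0.0078 -0.0003  0.0018] turn -0.0012 rows 0.1
```

step_arm:
  rows:
    - [[0, 0, -0.0025, 0], [0, 0, -0.0025, 0], [0, 0, -0.0025, 0]]

```text
time_s: 12.82
ee_pos: [0.4725, 0.2911, 0.1805]
orientation: [-0.0, 0.996, 0.092, 0.001]
ft_force: [-1.4, -1.1, 7.6]
width: 0.151
grip_force: 30.0
```

```bash
python3 - <<'E'
from h import *
go(.4675,.2904,.179,-79.3)
s=cap('scene')
cv2.imwrite('pics/seat.png',cv2.resize(s['image'][190:250,430:510],(800,600),interpolation=cv2.INTER_CUBIC))
E
```

```text
t 12.82 pos [0.4725 0.2911 0.1805] yaw_y -79.39 tilt 0.12 q [-1.25  0.49  0.86  1.88 -0.45  0.98 -1.58] F [-1.4 -1.1  7.6] T [-0.24  0.51 -0.01] w 13.9 g 30.0
shares [-0.0067 -0.0003  0.002 ] turn -0.001 rows 0.1
```

View pics/seat.png

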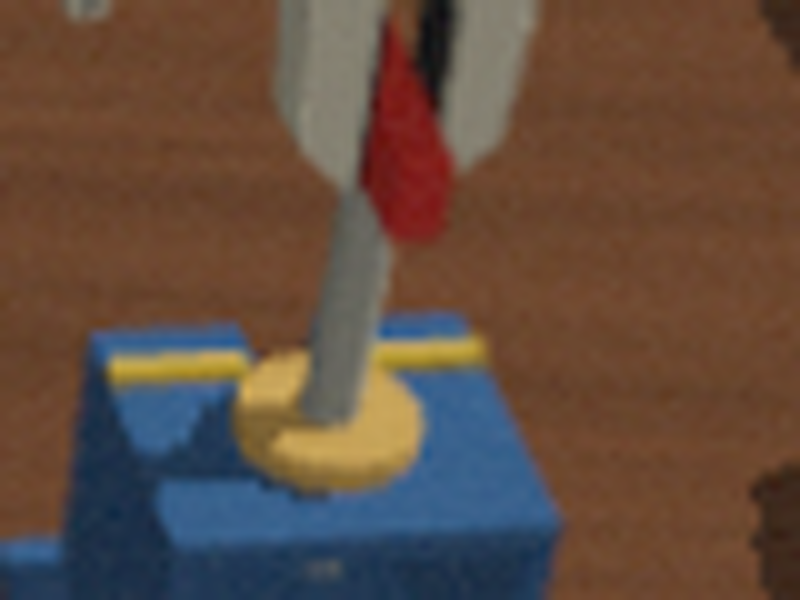

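The flange (crop 330,420) lies behind the lip line (y≈365), slightly tilted. I'll relieve the pressure, let go, and let it settle flat.

step_arm:
  rows:
    - [[0, 0, -0.001, 0], [0, 0, -0.001, 0], [0, 0, -0.001, 0]]
  force: 8

```text
time_s: 13.12
ee_pos: [0.4718, 0.291, 0.1806]
orientation: [0.0, 0.996, 0.092, 0.0]
ft_force: [0.4, 0.2, 0.6]
width: 0.152
grip_force: 8.0
```

step_arm:
  rows:
    - [[0, 0, 0, 0], [0, 0, 0, 0], [0, 0, 0, 0], [0, 0, 0, 0], [0, 0, 0, 0], [0, 0, 0, 0]]
  claw: 0.2

```text
time_s: 13.62
ee_pos: [0.4715, 0.2909, 0.1806]
orientation: [-0.0, 0.996, 0.092, -0.0]
ft_force: [-0.3, 0.3, -0.4]
width: 0.395
grip_force: 0.0
```

```bash
python3 - <<'E'
from h import *
go(.4675,.2904,.28,-79.3)
E
```

```text
t 13.62 pos [0.4715 0.2909 0.1806] yaw_y -79.39 tilt 0.0 q [-1.25  0.49  0.86  1.88 -0.44  0.98 -1.58] F [-0.3  0.3 -0.4] T [-0.01  0.17  0.01] w 36.3 g 0.0
shares [-0.0054 -0.0003 -0.1325] turn -0.0009 rows 2.4
```

step_arm:
  rows:
    - [[0, 0, -0.02, 0], [0, 0, -0.05, 0], [0, 0, -0.09, 0], [0, 0, -0.13, 0], [0, 0, -0.13, 0], [0, 0, -0.13, 0]]

```text
time_s: 14.12
ee_pos: [0.4724, 0.2913, 0.2796]
orientation: [-0.001, 0.996, 0.093, 0.001]
ft_force: [0.3, -0.1, -0.7]
width: 0.404
grip_force: 0.0
```

```bash
python3 - <<'E'
from h import *
go(.5479,-.0791,.25,5.6)
E
```

```text
t 14.12 pos [0.4724 0.2913 0.2796] yaw_y -79.38 tilt 0.19 q [-1.33  0.38  0.94  1.75 -0.34  1.18 -1.67] F [ 0.3 -0.1 -0.7] T [-0.09  0.18  0.02] w 37.2 g 0.0
shares [0.0078 0.504  0.0385] turn -0.9442 rows 9.1
```

step_arm:
  rows:
    - [[0.004, 0.25, 0, -0.5], [0.004, 0.25, 0, -0.5], [0.004, 0.25, 0, -0.5], [0.004, 0.25, 0, -0.5], [0.004, 0.25, 0, -0.5], [0.004, 0.25, 0, -0.5], [0.004, 0.25, 0, -0.5], [0.004, 0.25, 0, -0.5]]

```text
time_s: 14.78
ee_pos: [0.5085, 0.1065, 0.2772]
orientation: [-0.0, 0.884, 0.467, -0.001]
ft_force: [-0.9, 0.8, -0.3]
width: 0.4
grip_force: 0.0
```

```bash
python3 - <<'E'
from h import *
go(.5479,-.0791,.25,5.6)
E
```

```text
t 14.78 pos [0.5085 0.1065 0.2772] yaw_y -34.35 tilt 0.09 q [-0.93  0.28  0.79  1.83 -0.22  1.13 -0.66] F [-0.9  0.8 -0.3] T [-0.02  0.08 -0.01] w 36.8 g 0.0
shares [-0.1746  0.1831  0.0362] turn -0.4439 rows 4.6
```

step_arm:
  rows:
    - [[-0.1746, 0.183, 0.036, -0.444], [-0.1746, 0.183, 0.036, -0.444], [-0.1746, 0.183, 0.036, -0.444], [-0.1746, 0.183, 0.036, -0.444], [-0.1746, 0.183, 0.036, -0.444], [-0.1746, 0.183, 0.036, -0.444], [-0.1746, 0.183, 0.036, -0.444], [-0.1746, 0.183, 0.036, -0.444]]

```text
time_s: 15.45
ee_pos: [0.548, -0.078, 0.2503]
orientation: [-0.001, 0.673, 0.739, -0.0]
ft_force: [-0.1, 0.8, 0.5]
width: 0.398
grip_force: 0.0
```

```bash
python3 - <<'E'
from h import *
go(.5479,-.0791,.069,5.6)
s=cap('scene');t=cap('top');P=depth_pts(s)
hsv=cv2.cvtColor(s['image'],cv2.COLOR_BGR2HSV)
m=((hsv[...,0]<6)|(hsv[...,0]>174))&(hsv[...,1]>150)&(hsv[...,2]>80); M=np.zeros_like(m);M[175:245,435:500]=1
ys,xs=np.nonzero(m&M);print('handle px',xs.min(),xs.max(),ys.min(),ys.max(),np.percentile(P[m&M],[5,50,95],axis=0).round(3).tolist())
f=(abs(hsv[...,0].astype(int)-22)<9)&(hsv[...,1]>90)&(hsv[...,2]>110);M[:]=0;M[222:243,450:476]=1;f&=M
p=P[f];ce=np.median(p,0);print('flange',f.sum(),ce.round(4),np.percentile(p[:,2],[10,50,90]).round(4))
# top view of pin
h2=cv2.cvtColor(t['image'],cv2.COLOR_BGR2HSV)
m=((h2[...,0]<6)|(h2[...,0]>174))&(h2[...,1]>150)&(h2[...,2]>80);M[:]=0;M[250:330,150:235]=1;m&=M
if m.sum():
    k=max(cv2.findContours(m.astype(np.uint8),0,1)[0],key=cv2.contourArea)[:,0];print('top handle',m.sum(),cv2.minAreaRect((plane(t,k,.18)[:,:2]*1000).astype(np.float32)))
f=(abs(h2[...,0].astype(int)-22)<9)&(h2[...,1]>110)&(h2[...,2]>90)&(M>0)
nn,l,st,c2=cv2.connectedComponentsWithStats(f.astype(np.uint8))
for i in range(1,nn):
    if st[i,4]>4:print('yellow top',st[i].tolist(),plane(t,c2[i],.087).round(4))
a=cv2.resize(s['image'][170:270,300:500],(800,400),interpolation=cv2.INTER_CUBIC); b=cv2.resize(t['image'][235:325,155:355],(444,200))
cv2.imwrite('pics/last.png',np.vstack([a,np.pad(b,((0,0),(0,356),(0,0)))]))
E
```

```text
t 15.45 pos [ 0.548  -0.078   0.2503] yaw_y 5.35 tilt 0.09 q [-0.44  0.35  0.66  1.78 -0.24  1.09  0.39] F [-0.1  0.8  0.5] T [-0.01 -0.   -0.  ] w 36.6 g 0.0
shares [-1.600e-03  1.000e-04  2.418e-01] turn -0.0028 rows 4.3
handle px 461 474 190 212 [[0.443, 0.28, 0.162], [0.48, 0.289, 0.179], [0.502, 0.3, 0.184]]
flange 201 [0.4737 0.2899 0.087 ] [0.0816 0.087  0.0893]
top handle 184 ((466.2489013671875, 290.1625671386719), (63.549400329589844, 15.853514671325684), 10.684237480163574)
yellow top [182, 281, 13, 18, 151] [[0.4663 0.285  0.087 ]]
yellow top [193, 296, 14, 5, 33] [[0.4453 0.2574 0.087 ]]
yellow top [169, 300, 15, 6, 35] [[0.4345 0.3144 0.087 ]]
```

The pin is seated. Its flange top is at z≈0.087, and its handle centre (0.466, 0.290) is within about 1 mm of the seat. I'll descend behind the loose half.

step_arm:
  rows:
    - [[0, 0, 0.05, -0.003], [0, 0, 0.1, -0.003], [0, 0, 0.15, -0.003], [0, 0, 0.195, -0.003], [0, 0, 0.22, -0.003], [0, 0, 0.235, -0.003], [0, 0, 0.241, -0.003], [0, 0, 0.241, -0.003]]

```text
time_s: 16.22
ee_pos: [0.5484, -0.0774, 0.0701]
orientation: [-0.0, 0.67, 0.742, -0.0]
ft_force: [0.8, -0.0, -0.3]
width: 0.402
grip_force: 0.0
```

```bash
python3 - <<'E'
from h import *
go(.5361+.098*.0295,.0403-.995*.0295,.069,5.6)
E
```

```text
t 16.22 pos [ 0.5484 -0.0774  0.0701] yaw_y 5.86 tilt 0.04 q [-0.33  0.58  0.52  1.96 -0.43  0.72  0.56] F [ 0.8 -0.  -0.3] T [-0.09  0.07 -0.04] w 37.0 g 0.0
shares [ 0.1184 -0.0005  0.0016] turn 0.0028 rows 2.1
```

step_arm:
  rows:
    - [[0.004, 0, 0.001, 0], [0.008, 0, 0.001, 0.002], [0.012, 0, 0.001, 0.002], [0.014, 0, 0.001, 0.002], [0.016, 0, 0.001, 0.002], [0.018, 0, 0.001, 0.002], [0.02, 0, 0.001, 0.002], [0.022, 0, 0.001, 0.002]]

```text
time_s: 16.88
ee_pos: [0.5468, -0.0627, 0.0698]
orientation: [0.001, 0.671, 0.741, -0.0]
ft_force: [0.1, -4.5, 1.3]
width: 0.398
grip_force: 2.1
```

step_arm:
  rows:
    - [[0.003, 0, 0, 0], [0.006, 0, 0, 0], [0.009, 0, 0, 0], [0.012, 0, 0, 0], [0.015, 0, 0, 0], [0.018, 0, 0, 0], [0.021, 0, 0, 0], [0.024, 0, 0, 0]]

```text
time_s: 17.55
ee_pos: [0.5451, -0.0442, 0.0698]
orientation: [0.0, 0.671, 0.741, 0.0]
ft_force: [0.9, -5.6, 2.7]
width: 0.396
grip_force: 2.6
```

step_arm:
  rows:
    - [[0.003, 0, 0, 0], [0.006, 0, 0, 0], [0.009, 0, 0, 0], [0.012, 0, 0, 0], [0.015, 0, 0, 0], [0.018, 0, 0, 0], [0.021, 0, 0, 0], [0.024, 0, 0, 0]]

```text
time_s: 18.22
ee_pos: [0.5433, -0.0264, 0.0698]
orientation: [0.0, 0.671, 0.741, 0.0]
ft_force: [0.8, -4.5, 3.2]
width: 0.403
grip_force: 2.6
```

```bash
python3 - <<'E'
from h import *
go(.5361+.098*.0295,.0403-.995*.0295,.069,5.6)
E
```

```text
t 18.22 pos [ 0.5433 -0.0264  0.0698] yaw_y 5.64 tilt 0.04 q [-0.43  0.56  0.53  1.99 -0.43  0.7   0.47] F [ 0.8 -4.5  3.2] T [-1.04 -0.05  0.01] w 37.1 g 2.6
shares [ 0.0501 -0.0009  0.0011] turn 0.0004 rows 0.9
```

step_arm:
  rows:
    - [[0.003, 0, 0, 0], [0.006, 0, 0, 0], [0.009, 0, 0, 0], [0.012, 0, 0, 0], [0.015, 0, 0, 0], [0.018, 0, 0, 0], [0.021, 0, 0, 0], [0.024, 0, 0, 0]]

```text
time_s: 18.88
ee_pos: [0.5415, -0.0084, 0.0698]
orientation: [0.0, 0.671, 0.741, 0.0]
ft_force: [0.0, -5.4, 3.2]
width: 0.401
grip_force: 2.6
```

step_arm:
  rows:
    - [[0.0015, 0, 0, 0], [0.003, 0, 0, 0], [0.0045, 0, 0, 0], [0.006, 0, 0, 0], [0.0075, 0, 0, 0], [0.009, 0, 0, 0], [0.0105, 0, 0, 0], [0.012, 0, 0, 0]]

```text
time_s: 19.55
ee_pos: [0.5406, 0.0005, 0.0698]
orientation: [0.0, 0.671, 0.741, 0.0]
ft_force: [0.7, -5.1, 3.1]
width: 0.404
grip_force: 2.7
```

step_arm:
  rows:
    - [[0.001, 0, 0, 0], [0.002, 0, 0, 0], [0.003, 0, 0, 0], [0.004, 0, 0, 0], [0.005, 0, 0, 0], [0.006, 0, 0, 0]]

```text
time_s: 20.05
ee_pos: [0.5401, 0.0049, 0.0698]
orientation: [0.0, 0.671, 0.741, 0.0]
ft_force: [0.4, -4.5, 2.8]
width: 0.399
grip_force: 2.7
```

```bash
python3 - <<'E'
from h import *
go(.5361+.098*.0295,.0403-.995*.0295,.069,5.6)
E
```

```text
t 20.05 pos [0.5401 0.0049 0.0698] yaw_y 5.64 tilt 0.03 q [-0.49  0.56  0.53  2.   -0.43  0.7   0.41] F [ 0.4 -4.5  2.8] T [-0.98 -0.11 -0.05] w 36.7 g 2.7
shares [ 0.0081 -0.0007  0.0011] turn 0.0004 rows 0.1
```

Now I'll creep, with about 6 mm left nominally.

step_arm:
  rows:
    - [[0.001, 0, 0, 0], [0.002, 0, 0, 0], [0.003, 0, 0, 0], [0.004, 0, 0, 0]]

```text
time_s: 20.38
ee_pos: [0.5399, 0.0079, 0.0698]
orientation: [0.0, 0.671, 0.741, 0.0]
ft_force: [1.0, -5.7, 2.4]
width: 0.402
grip_force: 2.7
```

step_arm:
  rows:
    - [[0.0007, 0, 0, 0], [0.0014, 0, 0, 0], [0.002, 0, 0, 0]]

```text
time_s: 20.63
ee_pos: [0.5399, 0.0083, 0.0698]
orientation: [0.001, 0.672, 0.741, -0.0]
ft_force: [1.6, -10.1, 2.1]
width: 0.403
grip_force: 5.3
```

step_arm:
  rows:
    - [[0.0007, 0, 0, 0], [0.0014, 0, 0, 0]]

```text
time_s: 20.8
ee_pos: [0.5399, 0.0083, 0.0699]
orientation: [0.001, 0.672, 0.741, -0.001]
ft_force: [2.4, -13.6, 1.5]
width: 0.398
grip_force: 7.0
```

The half stopped at y=0.0083 with the force rising to 14 N, so it is in contact. I'll back off, lift clear and check.

step_arm:
  rows:
    - [[-0.002, 0, 0, 0], [-0.006, 0, 0, 0], [-0.02, 0, 0, 0], [-0.04, 0, 0, 0], [-0.04, 0, 0, 0]]

```text
time_s: 21.22
ee_pos: [0.5424, -0.0219, 0.0697]
orientation: [0.0, 0.672, 0.74, -0.0]
ft_force: [0.1, -0.6, -0.5]
width: 0.397
grip_force: 0.0
```

step_arm:
  rows:
    - [[0, 0, -0.05, 0], [0, 0, -0.1, 0], [0, 0, -0.15, 0], [-0.05, 0, -0.2, 0], [-0.1, 0, -0.25, 0], [-0.15, 0, -0.25, 0], [-0.2, 0, -0.25, 0], [-0.25, 0, -0.25, 0]]

```text
time_s: 21.88
ee_pos: [0.5611, -0.2011, 0.2586]
orientation: [0.001, 0.67, 0.742, 0.001]
ft_force: [0.8, 1.3, 0.3]
width: 0.401
grip_force: 0.0
```

step_arm:
  rows:
    - [[0, 0, 0, 0], [0, 0, 0, 0], [0, 0, 0, 0], [0, 0, 0, 0]]

```text
time_s: 22.22
ee_pos: [0.5605, -0.1983, 0.2565]
orientation: [-0.001, 0.671, 0.742, 0.0]
ft_force: [-0.1, 0.0, -0.3]
width: 0.4
grip_force: 0.0
```

```bash
python3 - <<'E'
from h import *
go(.5,0,.069,5.6)
s=cap('scene');t=cap('top')
a=cv2.resize(s['image'][205:295,290:490],(800,360),interpolation=cv2.INTER_CUBIC)
b=cv2.resize(t['image'][228:303,230:350],(384,240),interpolation=cv2.INTER_CUBIC)
d=cv2.resize(t['image'][255:325,155:235],(274,240),interpolation=cv2.INTER_CUBIC)
cv2.imwrite('pics/last.png',np.vstack([cv2.convertScaleAbs(a,alpha=1.6,beta=10),np.hstack([cv2.convertScaleAbs(b,alpha=2,beta=10),d,np.zeros((240,142,3),np.uint8)])]))
E
```

```text
t 22.22 pos [ 0.5605 -0.1983  0.2565] yaw_y 5.79 tilt 0.1 q [-0.23  0.43  0.69  1.67 -0.3   1.15  0.64] F [-0.1  0.  -0.3] T [-0.08  0.05  0.02] w 36.8 g 0.0
shares [ 0.2708 -0.0534  0.2505] turn 0.0021 rows 6.7
```

View pics/last.png

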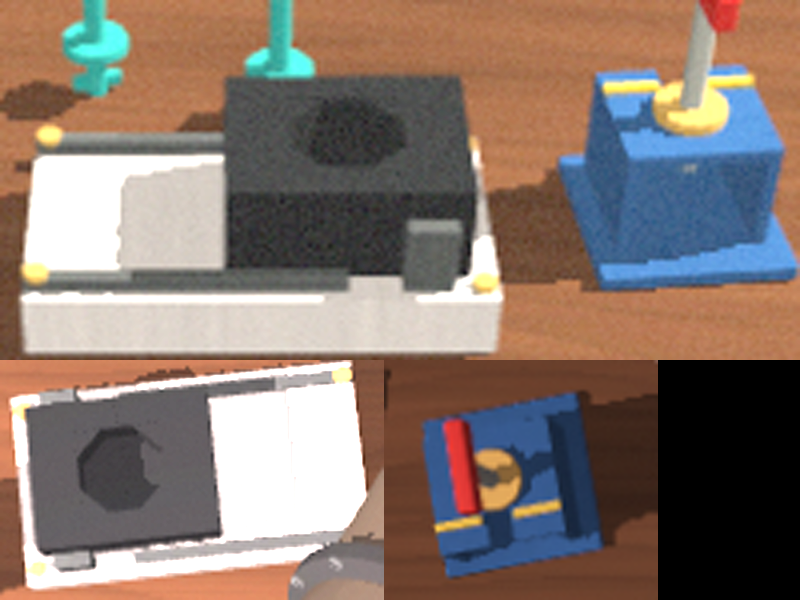

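The halves meet with no visible gap: in the scene crop the cavity is a closed octagon at (350,130). The pin stands upright with its flange behind the lips (690,105). I'll check the combined length before handing in.

```bash
python3 - <<'E'
from h import *
t=dict(np.load('top.npz'));s=dict(np.load('scene.npz'))
q=lambda x,y:(230+x/3.2-.4,228+(y-360)/3.2-.4)
p=plane(t,[q(27,408),q(207,395),q(219,537),q(43,552)],.102)[:,:2]
u=np.array([-.098,.995]);print('top along',((p-[.5361,.0403])@u).round(4))
r=lambda x,y:(290+x/4-.4,205+y/4-.4)
p=plane(s,[r(227,190),r(473,190),r(460,77),r(226,77)],.102)[:,:2];print('scene along',((p-[.5361,.0403])@u).round(4))
E
```

```text
top along [ 0.1172 -0.0201 -0.0183  0.1144]
scene along [-0.0201  0.1153  0.1178 -0.0203]
```

```bash
python3 -c "
from cell import manip
print(manip.finish_job())"
```

```text
the job is handed in; nothing more can be done
None
```

The pin is parked upright in the stand behind the lips, the loose half was slid gently until it sits flush against the fixed half, and the job was handed in at about 22 s; no verdict was returned, and I did not re-check the bystanders.

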